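Lock the basket base in the weaving jig

ROBOT

A 6-joint arm with a two-finger parallel gripper is mounted at the origin on the work surface. World frame = base frame: x ahead of the robot, y to its left, z up, the work surface at z = 0. Lengths are in m, angles in rad, forces in N, time in s.
With the tool pointing down it reaches from about 0.35 to 0.8 m from the base axis. Payload 7.3 kg.
Tool frame: the origin (TCP) lies between the finger pads; the fingertips stand 25 mm ahead of it and the grasp point (between the pads) lies 6 mm ahead of it (r.tip_extent is the distance from the TCP to the fingertips, in m); z points along the fingers, y is the direction in which the jaws open and shut (so a half turn about z gives the same grasp; the last joint's range is limited). The gripper opens to 85 mm and grips with 20 to 120 N. Pads are 22 mm wide; open, the fingers measure 114 mm over their backs; the gripper's body (76 mm by 85 mm) begins 54 mm behind the grasp point. The pads swing forward as they close: fully open they stand 13 mm farther back than shut.
Start: joints at [-1.495, 0.342, 1.524, -0, 1.275, -0.146], TCP at [0.116, -0.512, 0.256] pointing down, gripper open.
Joint ranges: [-2.53, 2.53], [-0.77, 2.02], [0.04, 2.7], [-1, 4.14], [0.28, 2.66], [-3.11, 3.11]. Speed limits (rad/s): [2.57, 2.57, 3.14, 3.14, 3.14, 3.14].

INTERFACE

Orientations are given as a unit quaternion [x, y, z, w].
In Python, from workcell import r, command_gripper, optics gives the robot as it stands. The module is installed in compiled form; this text tells all that it offers. Calls block until the motion is done:
- r.reach(position, orientation): joint-space move of the TCP to a pose.
- r.move_straight(position, orientation=None, speed=0.15, max_force=None): straight line of the TCP; orientation=None keeps the orientation; speed is the mean speed in m/s. With max_force (N) it stops when the force on the tool has changed by that much, and returns True; else False.
- r.movej(angles): joint-space move.
- command_gripper(opening, force=None): finger opening in m; force is the grip in N (None keeps the last); returns when the fingers have stopped.
- r.hold(seconds).
- r.solve_ik(position, orientation): joint angles nearest the present ones, or None.
- r.read_state(): the state.
- optics.get_image(name): name is "scene" or "top"; returns (picture, depth): 420x560x3 uint8, red, green, blue; 420x560 float32, m along the optical axis (not along the pixel's ray), 0 where there is no reading.
- optics.camera_model(name): a dict with "K" (3x3 intrinsics, pixels), "R" (3x3) and "t" (3): a world point X has camera coordinates R X + t. Camera axes: x right, y down, z forward; pixel columns grow to the right and rows downward; lengths in m; the calibration is good to about 2 mm. A picture is of the moment at which its call begins. camera_model takes no time and is no camera call.
A pose or a line that the arm cannot do raises r.PlanningError and nothing moves.
- r.finish_job(): hands the job in, once; it reports no verdict.
The state is a dict: "time_s": time; "joint_positions": joint angles; "dq": joint speeds; "tau": joint torques, N m; "eef_pos": TCP position; "eef_rot": TCP orientation; "contact_force": force on the tool from outside, world axes, zero at the start; "torque": the same for the moment, N m; "grip_width": finger opening in m.
Only numpy, scipy, OpenCV 4.12 (cv2) and the standard library are available. Lean on these libraries where they do the work, as an engineer would, in place of code of your own. Each camera call takes 0.05 s, during which the arm holds its last target.

TASK

Lock the round wooden basket base into its jig: with the fingertips, gently push the red knob along the long leg of the L-shaped slot to the corner, then push it sideways along the short leg until the pin is fully home at the slot's end, where its broad washer reaches over the rim of the base. Only push the knob, do not grip it or lift it, and leave the basket base and all the other things on the table where they are.

Things in the scene. Friction and masses are not known exactly. Their poses are not given: they have to be found in the camera images.
- jig: Fixed jig: dark wooden board, 12 mm thick, x -125 to +90, y -60 to +240 mm, with a bright aluminium plate (x -125 to +45, y -45 to +61 mm) whose flat top is 32 mm above the table and has an L-shaped slot. Origin: under the slot's corner, at table height. z up; long leg from the corner along -x, short leg along +y, towards the basket base. Turned at most 0.5 rad from the robot's x axis.
- slot_start (a point): Where the pin's axis stands when it is at the outer end of the long leg: 85 mm from the corner, at the plate's top. The axes are the jig's.
- slot_corner (a point): The corner of the slot (crossing of the centre lines), at the plate's top. The slot is 15 mm wide and the pin 11 mm, so the pin has 2 mm of play to each side. The axes are the jig's.
- slot_end (a point): Where the pin's axis stands when it is fully home against the end of the short leg: 45 mm from the corner, at the plate's top. The axes are the jig's.
- latch: The latch: upright red cylindrical knob, 30 mm in diameter, on a steel washer (64 mm across, 4 mm thick) that slides flat on the plate; an 11 mm pin below runs in the slot and a flange under the plate holds it captive. Origin: on the pin's axis, at the washer's underside. z up; turns freely about z. 0.1 to 0.2 kg; slides with 1 to 3 N and stays where left. Starts in the outer part of the long leg.
- knob_top (a point): Centre of the top of the red knob, 48 mm above the washer's underside (80 mm above the table); the knob's straight side runs from 4 to 48 mm above that underside. The slot's ends are rigid stops. The latch counts as gripped or forced when the fingers bear on it with more than 35 N in all.
- base_disc: The basket base: a loose drilled plywood disc, 160 mm in diameter, 6 mm thick, lying on a round boss between three brass pegs (8 mm thick, ending 38 mm above the table), its centre 146 mm from the slot's corner along the jig's +y. Origin: centre of its underside, 24 mm above the table. Its top is 2 mm lower than the plate's, so the washer passes over its rim without touching.
- weight: Bystander: brass weight, 36 mm in diameter, 46 mm high, standing on the jig's board near the basket base. Origin: centre of its underside.
- bodkin: Bystander: bodkin with a dark wooden handle, 180 mm long and 22 mm thick, lying on the table beside the jig, on the side away from the basket base. Origin: on its underside at the front end of the handle, x towards the tip.
- knife: Bystander: knife with a yellow handle, 190 mm long, 18 mm high, lying along its x, on the robot's right. Origin: underside, near the blade's root.
- secateurs: Bystander: green-handled secateurs, 205 mm long, 18 mm high, lying along their x, on the robot's right. Origin: underside, near the pivot.
- cup: Bystander: white plastic cup, 76 mm across, 90 mm high, standing on the robot's left. Origin: centre of its underside.
- bottle: Bystander: dark bottle with a red cap, 72 mm in diameter, 220 mm high, standing on the robot's left. Origin: centre of its underside.
- basket: Bystander: round wicker basket, about 190 mm across, 110 mm high, standing on the robot's left. Origin: centre of its underside.
There are look-alikes about, which are no part of the job. What is shaped like the latch but green or purple is not meant.

How it is judged:
On the way:
1. the pin has been pushed along the long leg into the corner of the slot (x of latch in the frame of jig above -0.006 m and y of latch in the frame of jig below 0.01 m).
At the end, for the whole second after the job is handed in: The pin stands at the end of the short leg (within 4 mm of fully home, 5 mm of its centre line), the latch upright (0.1 rad), at rest, not raised by 4 mm; the basket base within 10 mm of where it lay, the weight within 15 mm and the other things within 20 mm (y of latch in the frame of jig between 0.041 and 0.049 m and x of latch in the frame of jig between -0.005 and 0.005 m and z of latch in the frame of jig between 0.029 and 0.036 m and angle between latch's own z axis and vertical below 0.1 rad and linear speed of each of latch, base_disc below 0.01 m/s and distance of base_disc from where it was at the start of the episode below 0.01 m and distance of weight from where it was at the start of the episode below 0.015 m and distance of each of bodkin, knife, secateurs, cup, bottle, basket from where it was at the start of the episode below 0.02 m); the robot touches nothing.
It fails at once if the latch is lifted (4 mm) or tipped (0.2 rad) (z of latch in the frame of jig above 0.036 m or angle between latch's own z axis and vertical above 0.2 rad).
It fails at once if the latch is gripped or forced (more than 35 N of finger force on it) (contact force between the fingers and latch above 35 N).
It fails at once if the basket base is shifted by 10 mm or more (distance of base_disc from where it was at the start of the episode above 0.01 m).
It fails at once if another thing is moved: the weight by 15 mm, the rest by 20 mm (distance of weight from where it was at the start of the episode above 0.015 m or distance of any of bodkin, knife, secateurs, cup, bottle, basket from where it was at the start of the episode above 0.02 m).
It also fails if it takes over 43 s, if anything falls off the work surface, if the arm or the gripper's body presses on something with over 40 N, if the wrist force passes 120 N, or if a joint passes its speed limit or range.

## Working session

There is one attempt and no reset: what is moved stays moved. The work goes in short steps, each a Python script; the robot and the scene stay as the last script left them, time stands still between calls to the robot, and variables do not carry over. Pictures are saved under pics/ and viewed, and the job is handed in when it is done.

```bash
mkdir -p pics
python3 - <<'E'
from workcell import r, command_gripper, optics
import cv2,numpy as np
for n in ("scene","top"):
    p,d=optics.get_image(n); cv2.imwrite(f"pics/{n}0.png",p[:,:,::-1]); np.savez(f"{n}0.npz",p=p,d=d)
    m=optics.camera_model(n); print(n,np.round(m["K"],1).tolist(),np.round(m["R"],3).tolist(),np.round(m["t"],3))
s=r.read_state();print(s["time_s"],s["eef_pos"],s["eef_rot"],s["grip_width"])
E
```

```text
scene [[384.0, 0.0, 282.1], [0.0, 384.0, 210.3], [0.0, 0.0, 1.0]] [[-0.217, 0.976, -0.011], [0.601, 0.124, -0.79], [-0.77, -0.178, -0.613]] [ 0.082 -0.262  1.492]
top [[384.2, 0.0, 279.3], [0.0, 384.2, 204.5], [0.0, 0.0, 1.0]] [[-0.032, -0.999, 0.004], [-0.975, 0.03, -0.218], [0.218, -0.011, -0.976]] [0.036 0.535 1.162]
0.1 [ 0.11547952 -0.5118114   0.255712  ] [ 9.93858936e-01  1.10652414e-01  2.52457439e-05 -6.77458949e-04] 0.08518840772691559
```

View pics/scene0.png

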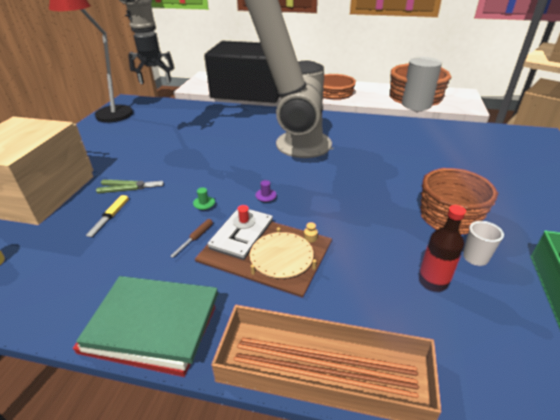

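View pics/top0.png

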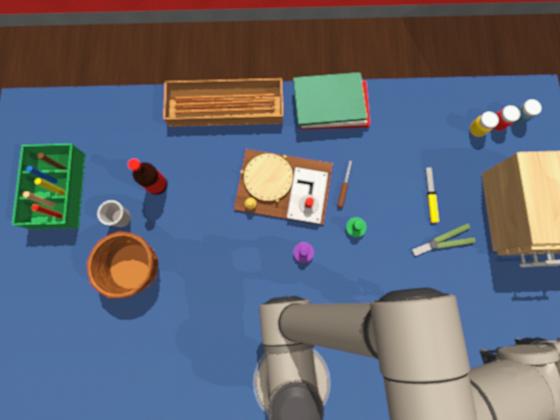

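The candidates for the latch are:
- **Red knob:** top (309,202), scene (243,213). It sits on the aluminium plate.
- **Green look-alike:** top (356,227), scene (203,198).
- **Purple look-alike:** top (303,253), scene (265,190).
- **Bottle's red cap:** top (134,165).

By the description it is the red one on the plate. I'll check it in a crop and measure it.

```bash
cat > h.py <<'E'
from workcell import r, command_gripper, optics
import cv2,numpy as np
def ray(name,uv,z):
    m=optics.camera_model(name);K,R,t=map(np.array,(m["K"],m["R"],m["t"]))
    c=-R.T@t; d=R.T@np.linalg.inv(K)@np.array([uv[0],uv[1],1.]); return c+d*(z-c[2])/d[2]
def proj(name,X):
    m=optics.camera_model(name);p=np.array(m["K"])@(np.array(m["R"])@X+np.array(m["t"]));return p[:2]/p[2]
E
cat > meas.py <<'E'
from h import *
for n,(x0,y0,x1,y1) in {"top":(225,140,375,270),"scene":(170,170,350,300)}.items():
    p=np.load(f"{n}0.npz")["p"]; c=p[y0:y1,x0:x1]
    cv2.imwrite(f"pics/crop_{n}.png",cv2.resize(c,None,fx=4.4,fy=4.4,interpolation=cv2.INTER_CUBIC)[:,:,::-1])
    h=cv2.cvtColor(c,cv2.COLOR_RGB2HSV)
    def blob(m):
        k,l,s,ce=cv2.connectedComponentsWithStats(m.astype(np.uint8)); i=1+np.argmax(s[1:,4]); return l==i
    red=blob(((h[...,0]<6)|(h[...,0]>174))&(h[...,1]>190)&(h[...,2]>120))
    ys,xs=np.nonzero(red); print(n,"red",len(xs),xs.mean()+x0,ys.mean()+y0,(xs.min()+x0,xs.max()+x0,ys.min()+y0,ys.max()+y0))
    print(" knob mid-height z.06",ray(n,(xs.mean()+x0,ys.mean()+y0),.06))
    pl=blob((h[...,1]<50)&(h[...,2]>130)); cn=cv2.findContours(pl.astype(np.uint8),0,1)[0]; cn=max(cn,key=cv2.contourArea)
    P=np.array([ray(n,q+np.array([x0,y0]),.032)[:2] for q in cn[:,0].astype(float)],np.float32)
    b=cv2.minAreaRect(P); print(" plate",b)
    di=blob((h[...,0]>12)&(h[...,0]<30)&(h[...,1]>50)&(h[...,1]<160)&(h[...,2]>140)); cn=max(cv2.findContours(di.astype(np.uint8),0,1)[0],key=cv2.contourArea)
    P=np.array([ray(n,q+np.array([x0,y0]),.030)[:2] for q in cn[:,0].astype(float)],np.float32)
    print(" disc",cv2.fitEllipse(P))
    bo=((h[...,0]<14)&(h[...,1]>90)&(h[...,2]<130)&(h[...,2]>40)); bo=blob(bo|pl|di|red); cn=max(cv2.findContours(bo.astype(np.uint8),0,1)[0],key=cv2.contourArea)
    P=np.array([ray(n,q+np.array([x0,y0]),.012)[:2] for q in cn[:,0].astype(float)],np.float32)
    print(" board",cv2.minAreaRect(P))
E
python3 meas.py
```

```text
top red 43 308.72093023255815 202.32558139534882 (np.int64(306), np.int64(312), np.int64(199), np.int64(206))
 knob mid-height z.06 [ 0.53965059 -0.07409857  0.06      ]
 plate ((0.5722798109054565, -0.07309731841087341), (0.11090326309204102, 0.17614136636257172), 78.61251831054688)
 disc ((0.6404091715812683, 0.054574426263570786), (0.16502410173416138, 0.16866318881511688), 1.5020751953125)
 board ((0.610349178314209, 0.0006249994039535522), (0.31004297733306885, 0.19995535910129547), 64.61063385009766)
scene red 2 241.5 219.5 (np.int64(241), np.int64(242), np.int64(219), np.int64(220))
 knob mid-height z.06 [ 0.57040883 -0.06862001  0.06      ]
 plate ((0.5791932940483093, -0.07043644785881042), (0.11196813732385635, 0.18045780062675476), 78.57566833496094)
 disc ((0.6331116557121277, 0.06356290727853775), (0.16054250299930573, 0.20992819964885712), 62.45266342163086)
 board ((0.5979059934616089, 0.00768551230430603), (0.30120405554771423, 0.25640735030174255), 78.57567596435547)
```

View pics/crop_top.png

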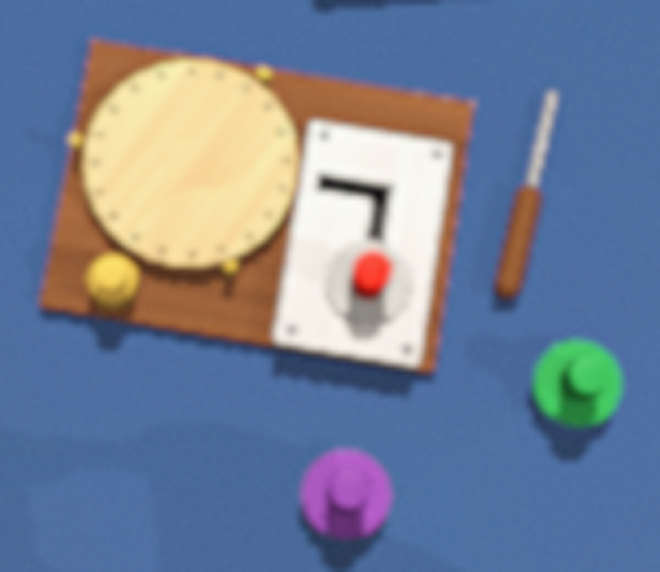

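View pics/crop_scene.png

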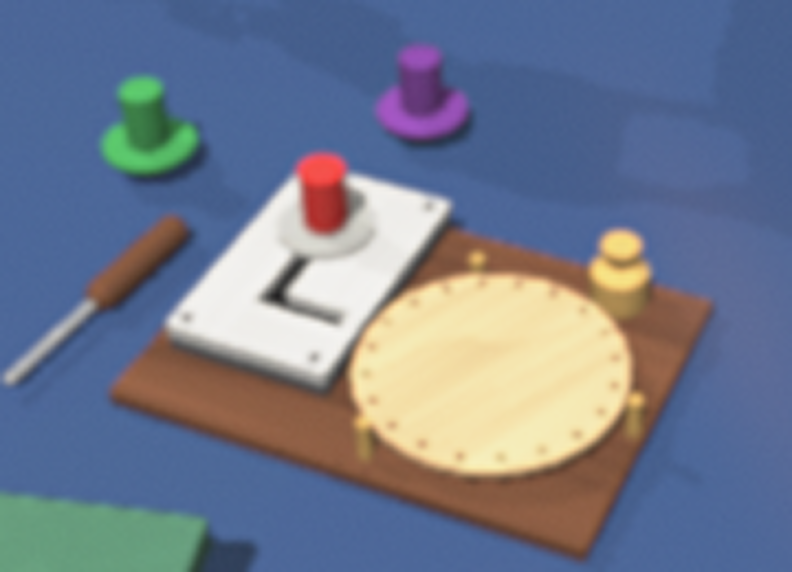

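The crops confirm it: the red knob, at about top (309,201), stands on a pale washer on the aluminium plate. The slot's corner is near (312,184). I'll now measure the frame from both views.

```bash
cat > m2.py <<'E'
from h import *
f=lambda x,y,n:((x+.5)/4.4-.5+{"top":225,"scene":170}[n],(y+.5)/4.4-.5+{"top":140,"scene":170}[n])
W={}
for n,pts in {"top":dict(pl_fl=(310,118,.032),pl_fr=(452,142,.032),pl_nr=(422,368,.032),pl_nl=(272,343,.032),corner=(382,192,.032),ktop=(374,268,.08),kn_base=(365,288,.036),disc=(190,163,.030),pegA=(264,71,.038),pegB=(75,138,.038),pegC=(231,265,.038),weight=(113,270,.046)),
 "scene":dict(pl_fr=(170,325,.032),pl_fl=(325,378,.032),pl_nl=(452,203,.032),corner=(275,297,.032),ktop=(323,168,.08),kn_base=(326,228,.036),disc=(490,372,.030))}.items():
    for k,(x,y,z) in pts.items(): W[n,k]=ray(n,f(x,y,n),z); print(n,k,np.round(W[n,k],4))
for n in("top","scene"):
    a=W[n,"pl_fl"]-W[n,"pl_nl"]; b=W[n,"pl_fl"]-W[n,"pl_fr"]; print(n,np.linalg.norm(a),np.linalg.norm(b),np.arctan2(a[1],a[0]),np.arctan2(-b[0],b[1]))
# depth-based: plate interior and disc
E
python3 m2.py
```

```text
top pl_fl [ 0.6697 -0.0372  0.032 ]
top pl_fr [ 0.6475 -0.1433  0.032 ]
top pl_nr [ 0.4759 -0.1112  0.032 ]
top pl_nl [ 0.4978 -0.0023  0.032 ]
top corner [ 0.6101 -0.0887  0.032 ]
top ktop [ 0.5408 -0.0754  0.08  ]
top kn_base [ 0.5361 -0.0721  0.036 ]
top disc [0.6376 0.0544 0.03  ]
top pegA [ 0.706  -0.0035  0.038 ]
top pegB [0.6573 0.1398 0.038 ]
top pegC [0.556 0.026 0.038]
top weight [0.553  0.1124 0.046 ]
scene pl_fr [ 0.6498 -0.1362  0.032 ]
scene pl_fl [ 0.6735 -0.0336  0.032 ]
scene pl_nl [ 5.041e-01 -5.000e-04  3.200e-02]
scene corner [ 0.6136 -0.0833  0.032 ]
scene ktop [ 0.5449 -0.0707  0.08  ]
scene kn_base [ 0.5494 -0.0707  0.036 ]
scene disc [0.6475 0.0566 0.03  ]
top 0.17536921805363384 0.10846036916857825 -0.2000940365005592 -0.205706416378382
scene 0.17256990486600193 0.10531495644769535 -0.1930304759445312 -0.2266432741694939
```

```bash
cat >> h.py <<'E'
O=np.array([.6125,-.0865]); A=-0.200
Rj=np.array([[np.cos(A),-np.sin(A)],[np.sin(A),np.cos(A)]])
def J(x,y,z): return np.r_[O+Rj@np.array([x,y]),z]
def toJ(p): return Rj.T@(np.array(p[:2])-O)
Q=[np.cos(A/2),np.sin(A/2),0,0]
def st(msg=""):
    s=r.read_state(); print(msg,round(s["time_s"],2),"jig",np.round(toJ(s["eef_pos"])*1e3,1),"z",round(s["eef_pos"][2],4),"F",np.round(s["contact_force"],1),"Fj",np.round(Rj.T@np.array(s["contact_force"][:2]),1)); return s
def pic(tag):
    for n,(x0,y0,x1,y1) in {"top":(225,140,375,270),"scene":(170,170,350,300)}.items():
        p,d=optics.get_image(n); np.savez(f"{n}_{tag}.npz",p=p,d=d)
        cv2.imwrite(f"pics/{n}_{tag}.png",cv2.resize(p[y0:y1,x0:x1],None,fx=4.4,fy=4.4,interpolation=cv2.INTER_CUBIC)[:,:,::-1])
E
python3 - <<'E'
from h import *
print(r.tip_extent, r.solve_ik(J(-.12,0,.2),Q), r.solve_ik(J(-.12,0,.069),Q), r.solve_ik(J(.0,.02,.069),Q))
command_gripper(0.0,20)
r.reach(J(-.12,0,.16),Q); st()
r.move_straight(J(-.12,0,.070)); s=st(); print(s["eef_rot"],s["grip_width"])
pic("a")
E
```

```text
0.025 [-2.79702247e-01  3.49494158e-01  1.68070468e+00 -4.44089210e-16
  1.11139382e+00  1.49109408e+00] [-2.79702247e-01  5.33417297e-01  1.82268253e+00 -4.44089210e-16
  7.85492829e-01  1.49109408e+00] [-2.31616609e-01  7.03103766e-01  1.46363320e+00 -4.44089210e-16
  9.74855688e-01  1.53917972e+00]
 3.0 jig [-119.8   -0.7] z 0.1601 F [-0.2 -0.8 -0.3] Fj [-0.  -0.8]
 3.75 jig [-119.5   -0.3] z 0.0705 F [-0.6  0.1  1.2] Fj [-0.6  0. ]
[ 9.94983990e-01 -1.00033176e-01  4.64387995e-04  8.78648616e-05] -1.5587489857307876e-05
```

View pics/scene_a.png

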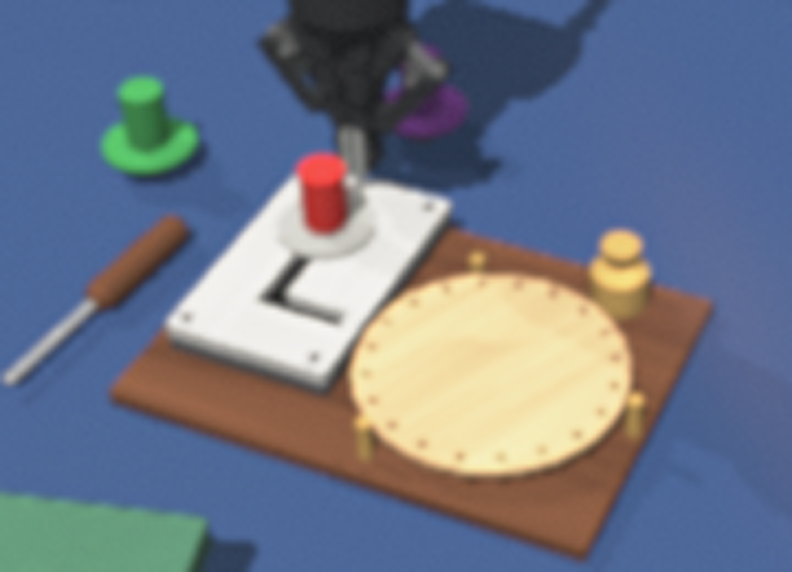

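View pics/top_a.png

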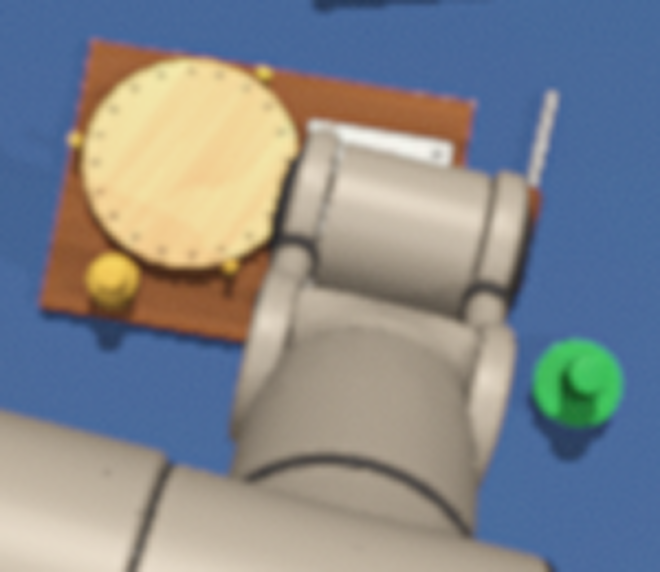

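The scene view shows the closed fingertips behind the knob at crop (350,150), in line with the long leg. Next is the long-leg push.

Run:
```python
from h import *
st()
for x in (-.10,-.06,-.04,-.016):
    h=r.move_straight(J(x,0,.070),speed=.03,max_force=9); st(f"{x} hit={h}")
    if h: break
pic("b")
```

```text
3.85 jig [-119.2   -0.2] z 0.071 F [-0.4  0.3 -1.3] Fj [-0.4  0.2]
-0.1 hit=False 4.67 jig [-100.2    0. ] z 0.0699 F [ 0.4 -0.1  0.4] Fj [ 0.4 -0.1]
-0.06 hit=False 6.15 jig [-59.9  -0. ] z 0.07 F [ 0.   0.7 -0.3] Fj [-0.1  0.7]
-0.04 hit=False 6.97 jig [-40.   0.] z 0.07 F [-0.3 -0.4  0.1] Fj [-0.2 -0.4]
-0.016 hit=True 7.53 jig [-25.6   0. ] z 0.0695 F [-0.4 -0.4 -0.2] Fj [-0.3 -0.4]
```

View pics/scene_b.png

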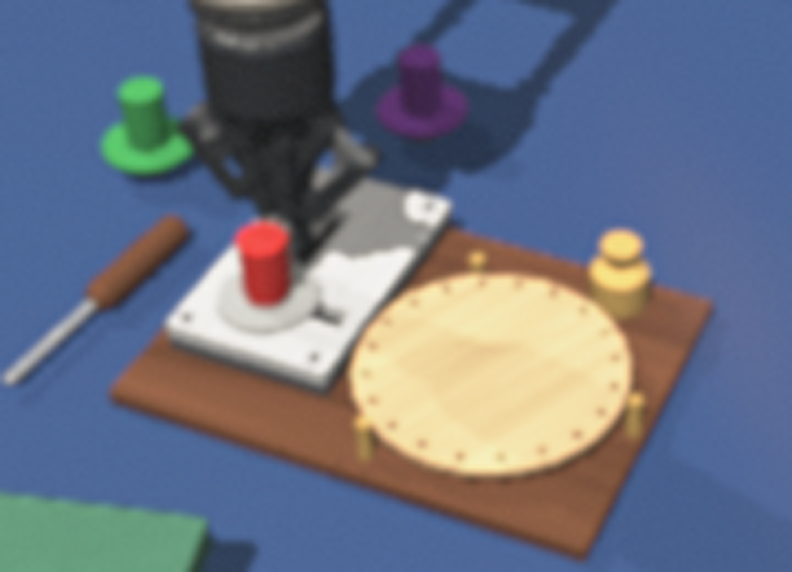

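The knob moved to crop (264,235) and contact stopped the arm at jig x = -25.6. I'll measure the knob there.

```bash
cat > kn.py <<'E'
from h import *
import sys
for n in ("top","scene"):
    f=lambda x,y:((x+.5)/4.4-.5+{"top":225,"scene":170}[n],(y+.5)/4.4-.5+{"top":140,"scene":170}[n])
    c=cv2.imread(f"pics/{n}_{sys.argv[1]}.png"); h=cv2.cvtColor(c,cv2.COLOR_BGR2HSV)
    m=((h[...,0]<6)|(h[...,0]>174))&(h[...,1]>170)&(h[...,2]>110)
    ys,xs=np.nonzero(m)
    if len(xs)<100: print(n,"few");continue
    (u,v),wh,a=cv2.minAreaRect(np.c_[xs,ys].astype(np.float32)); print(n,"rect centre",u,v,wh,"jig mid-height mm",toJ(ray(n,f(u,v),.058))*1e3)
E
cp pics/crop_scene.png pics/scene_0.png; cp pics/crop_top.png pics/top_0.png
python3 kn.py 0; python3 kn.py b
```

```text
top rect centre 370.5577087402344 275.7115478515625 (29.221303939819336, 39.61545944213867) jig mid-height mm [-73.15874793  -2.72729127]
scene rect centre 322.6340026855469 193.94845581054688 (68.4293441772461, 37.234283447265625) jig mid-height mm [-70.60213649  -0.67604412]
top few
scene rect centre 266.94384765625 263.3531494140625 (73.36216735839844, 41.80830764770508) jig mid-height mm [0.74334659 0.75843673]
```

The knob is at the corner, at jig (0.7, 0.8) mm. Next I'll back off, go round and push along the short leg.

```bash
python3 - <<'E'
from h import *
r.move_straight(J(-.05,0,.070),speed=.06); 
r.move_straight(J(-.05,0,.125),speed=.15)
r.move_straight(J(.001,-.055,.125),speed=.15); st()
pic("c")
r.move_straight(J(.001,-.055,.070),speed=.1); st()
pic("d")
E
python3 kn.py c; python3 kn.py d
```

```text
9.34 jig [  0.2 -54.7] z 0.124 F [-0.5 -0.5 -0.4] Fj [-0.4 -0.6]
 10.14 jig [  1.3 -54.9] z 0.0704 F [-0.7 -0.1  0.5] Fj [-0.6 -0.2]
top few
scene rect centre 263.80767822265625 262.53851318359375 (75.50471496582031, 37.85041809082031) jig mid-height mm [ 0.83302903 -1.32416632]
top few
scene rect centre 261.30035400390625 263.80462646484375 (73.28697204589844, 43.03492736816406) jig mid-height mm [ 2.41855614 -2.10999208]
```

View pics/scene_d.png

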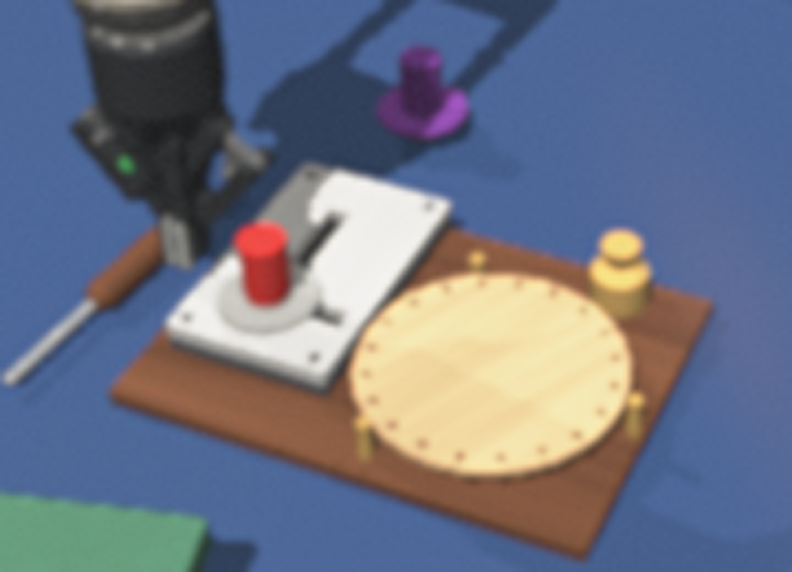

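The fingertip at crop (178,262) is in line with the knob's base along the short leg.

```bash
python3 - <<'E'
from h import *
for y in (-.035,-.01,.005,.027):
    h=r.move_straight(J(.001,y,.070),speed=.03,max_force=9); st(f"{y} hit={h}")
    if h: break
pic("e")
E
python3 kn.py e
```

```text
-0.035 hit=False 11.06 jig [  1. -35.] z 0.07 F [0.4 0.1 0.1] Fj [0.4 0.2]
-0.01 hit=False 12.04 jig [  1. -10.] z 0.0699 F [-0.1 -1.  -0. ] Fj [ 0.1 -1. ]
0.005 hit=False 12.69 jig [1.  5.2] z 0.07 F [-0.1 -0.3 -0.5] Fj [-0.1 -0.3]
0.027 hit=True 13.2 jig [ 1.2 17.4] z 0.0704 F [-1.  -4.   2.9] Fj [-0.2 -4.2]
top few
scene rect centre 334.9463195800781 285.3624267578125 (68.93484497070312, 47.96474838256836) jig mid-height mm [ 2.20771141 47.10947663]
```

View pics/scene_e.png

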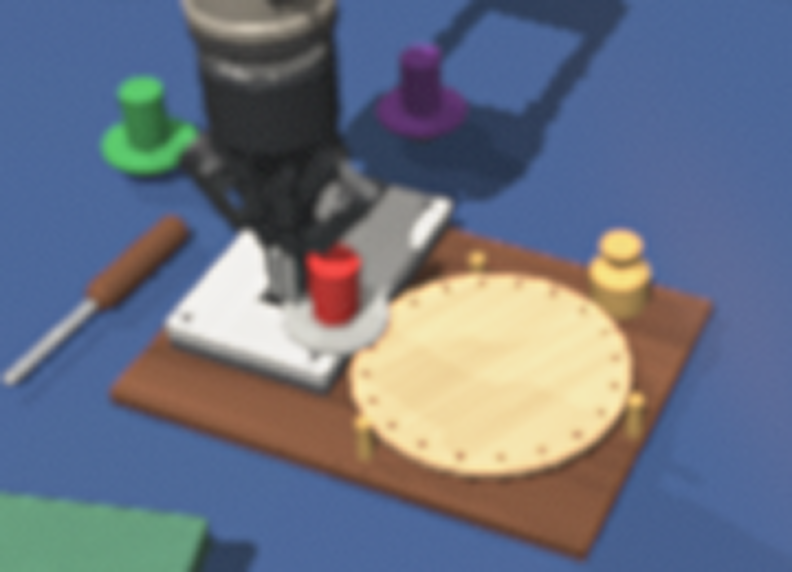

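The washer now reaches over the rim and the knob measures y≈47 mm, limited by contact. I'll nudge once more to confirm it is against the stop, then withdraw and check.

```bash
python3 - <<'E'
from h import *
h=r.move_straight(J(.001,.024,.070),speed=.02,max_force=8); st(f"nudge {h}")
r.move_straight(J(.001,-.03,.070),speed=.06); st()
r.move_straight(J(.001,-.03,.16),speed=.15)
r.reach(J(-.19,-.25,.25),Q); st()
pic("f")
E
python3 kn.py f
```

```text
nudge True 13.53 jig [ 1.2 17.4] z 0.0703 F [-0.7 -3.6  2.2] Fj [ 0.1 -3.6]
 14.47 jig [  1.  -29.8] z 0.07 F [ 0.5  0.6 -0. ] Fj [0.4 0.6]
 16.39 jig [-189.5 -249.5] z 0.2496 F [-0.1 -1.2  0.6] Fj [ 0.1 -1.2]
top rect centre 325.0 170.0 (40.0, 28.0) jig mid-height mm [-0.06832257 42.28433434]
scene rect centre 330.0877380371094 280.58026123046875 (80.28010559082031, 43.02540588378906) jig mid-height mm [-0.39469604 42.49798874]
```

View pics/scene_f.png

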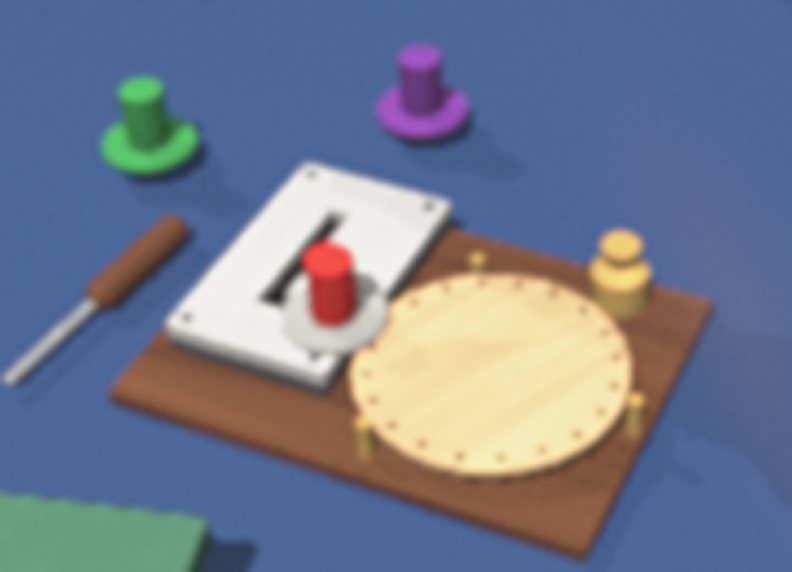

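View pics/top_f.png

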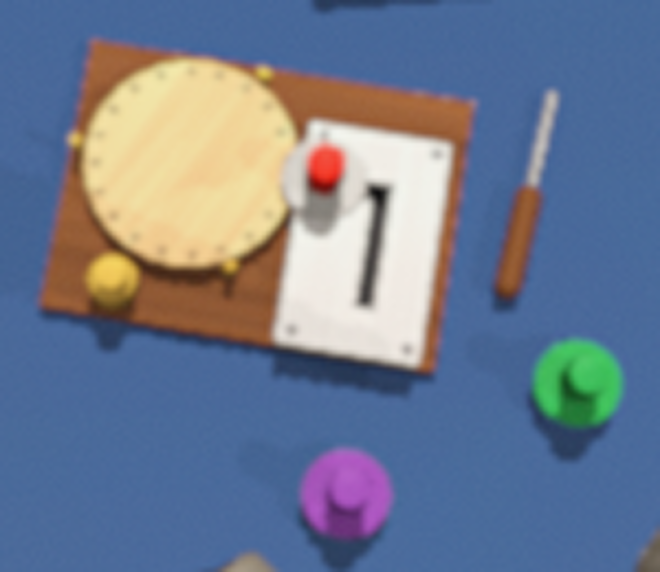

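Run:
```python
from h import *
f=lambda x,y,n:((x+.5)/4.4-.5+{"top":225,"scene":170}[n],(y+.5)/4.4-.5+{"top":140,"scene":170}[n])
for n,pts in {"top":dict(fl=(310,118),fr=(452,142),nr=(422,368),nl=(272,343)),"scene":dict(fr=(170,325),fl=(325,378),nl=(452,203),nr=(310,163))}.items():
    for k,q in pts.items(): print(n,k,np.round(toJ(ray(n,f(*q,n),.032))*1e3,1))
    # washer contour, low saturation ellipse manually: centre of washer top z .036
print("top washer", toJ(ray("top",f(324,180,"top"),.036))*1e3, "scene washer",toJ(ray("scene",f(336,313,"scene"),.036))*1e3)
for n in("top","scene"):
    c=cv2.imread(f"pics/{n}_f.png"); x,y=(250,100) if n=="top" else (250,220)
    cv2.imwrite(f"pics/z_{n}.png",cv2.resize(c[y:y+150,x:x+160],None,fx=4,fy=4))
# unchanged scene
for n in("top","scene"):
    a=np.load(f"{n}0.npz")["p"].astype(int);b=np.load(f"{n}_f.npz")["p"].astype(int)
    cv2.imwrite(f"pics/diff_{n}.png",np.clip(np.abs(a-b).sum(2),0,255).astype(np.uint8))
```

```text
top fl [46.2 59.7]
top fr [ 45.6 -48.7]
top nr [-129.   -51.4]
top nl [-129.1   59.7]
scene fr [ 46.5 -41.3]
scene fl [49.3 64. ]
scene nl [-123.3   62.8]
scene nr [-124.7  -41.8]
top washer [-1.22941189 41.67215841] scene washer [ 2.27603331 46.12328983]
```

View pics/z_top.png

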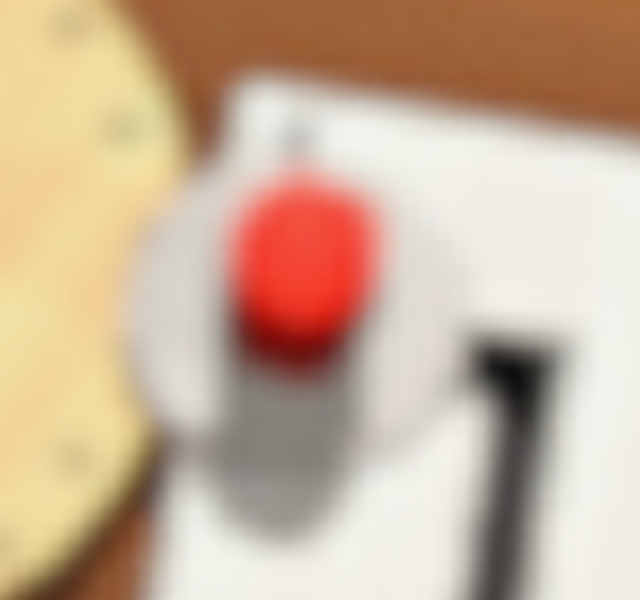

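View pics/diff_scene.png

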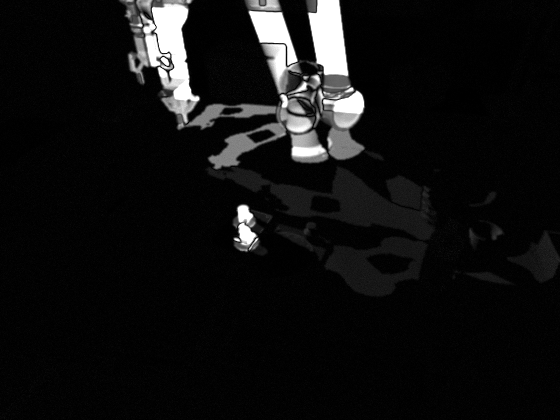

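View pics/diff_top.png

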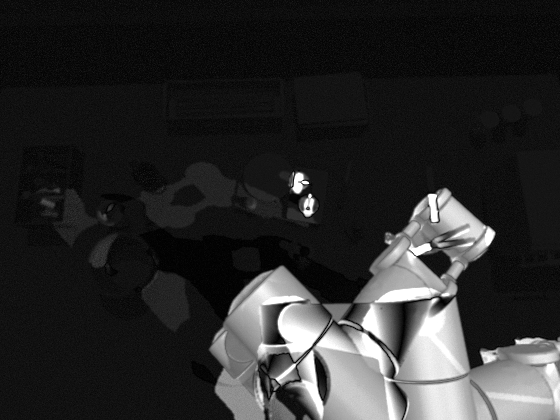

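With the plate's own edges used to remove the camera bias, the washer is at y≈43–45 and x≈0.4 mm. The image differences show only the latch, the arm and shadows changed. The ±2 mm uncertainty leaves y close to the 41 mm limit, so I'll make one firmer push (14 N) to confirm the stop.

```bash
python3 - <<'E'
from h import *
r.reach(J(.001,-.03,.16),Q)
r.move_straight(J(.001,-.03,.070),speed=.12)
r.move_straight(J(.001,.010,.070),speed=.05)
r.hold(.3); st()
h=r.move_straight(J(.001,.027,.070),speed=.02,max_force=14); st(f"push {h}")
r.move_straight(J(.001,-.03,.070),speed=.06)
r.move_straight(J(.001,-.03,.16),speed=.15)
r.reach(J(-.19,-.25,.25),Q); r.hold(.3); st()
pic("g")
E
python3 kn.py g
```

```text
19.81 jig [1.  9.7] z 0.07 F [-0.7  0.   0.5] Fj [-0.7 -0.1]
push True 20.37 jig [ 1.2 17.5] z 0.0706 F [-1.1 -3.9  2.3] Fj [-0.3 -4.1]
 23.53 jig [-189.6 -249.5] z 0.2497 F [ 0.5 -0.   0. ] Fj [0.5 0. ]
top rect centre 325.0 170.0 (40.0, 28.0) jig mid-height mm [-0.06832257 42.28433434]
scene rect centre 330.1285095214844 280.717041015625 (79.99462127685547, 43.02540588378906) jig mid-height mm [-0.29736005 42.57754892]
```

View pics/scene_g.png

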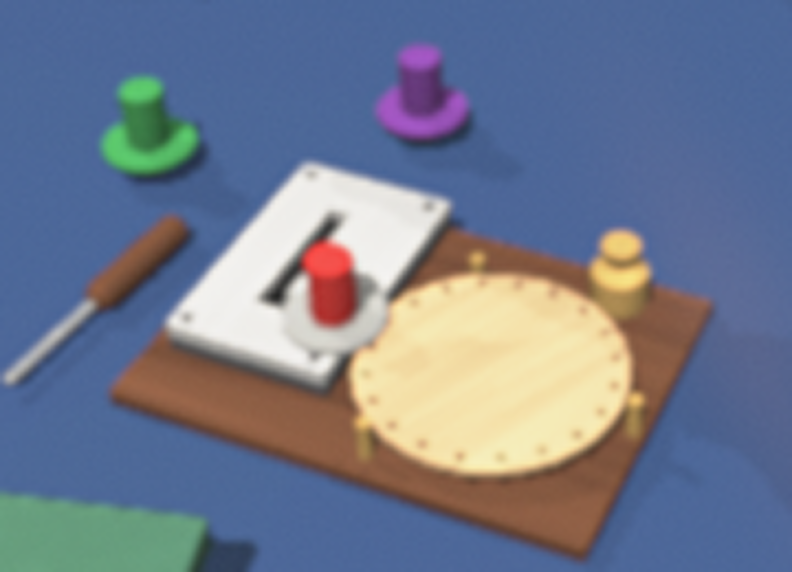

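The firmer push stopped at the same place (17.5 mm against 17.4 mm) and the pictures match, so it is a rigid stop. The latch is home, the base hasn't moved, and the arm is clear, so I'm handing in.

```bash
python3 -c "
from h import *
r.finish_job(); st()"
```

```text
the job is handed in; nothing more can be done
the job is handed in; nothing more can be done
```

The latch is home at the end of the short leg, with its washer over the rim of the basket base, and I've handed the job in at about 23.5 s; no verdict was reported. With closed fingertips I pushed the red knob along the long leg until it stopped at the corner. I then went round and pushed it along the short leg until it stopped again.

**Final checks:**
- **Stop:** a firmer push (14 N limit) stopped within 0.1 mm of the first push (9 N limit), so it is a rigid stop.
- **Position:** allowing for each camera's offset, as seen on the plate's edges, the washer is at jig x ≈ 0.4 mm, y ≈ 43–45 mm (45 is fully home).
- **Disagreement:** uncorrected, the last knob readings gave y ≈ 42.3–42.6 mm. The washer readings gave 41.7 mm (top) and 46.1 mm (scene). This is within the camera calibration and my hand-picked pixels.
- **Surroundings:** picture differences after the first short-leg push showed only the latch, arm and shadows changed. After the firmer push I checked only the area around the jig, which looked unchanged. The knob is upright and the arm is clear.

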